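Index the card and line up the stamp over its frame

TASK

First push the card carriage of the stamping jig along its rails to the printing stop, the next notch on the way (green mark), so that it clicks in and stays there. Then take the red-handled stamp off its ink pad, carry it over the ink tote and hold it still and level about 10 mm above the card, centred in the printed frame and square with it, ready for the registration check. Finish while still holding it there: the inked stamp must not touch the card or any of the jig, must not hit the tote or its jars, and the jars, the blue stamp and the gouges stay where they are.

Things in the scene. Friction and masses are not known exactly. Their poses are not given: they have to be found in the camera images.
- jig: fixed stamping jig: plywood bed 210 (x) x 410 (y) x 12 mm, two guide shafts along y (end blocks 46 mm high), notched index bar along the far edge. Origin: centre of the bed's underside, on the table. The card carriage (plate 150 (x) x 170 (y) x 10 mm, top 52 mm above the table) slides along the jig's -y axis, from the loading end (left) to the right
- carriage (a joint): travel of the carriage along the jig's -y, m: 0 at the loading end, 0.110 in the notch of the printing stop (red pointer on the carriage meets the green mark), 0.180 in the last notch (grey mark). Starts short of the printing stop. Friction about 1 N; a spring plunger pulls it to the middle of the notch when within about 4 mm and holds it there against some 5 N
- push_knob (a point): centre of the top of the black upright knob on the carriage: 24 mm in diameter, 40 mm tall, top 92 mm above the table. 62 mm from the carriage's middle towards the loading end; moves with the carriage. It can be pushed from the loading side or gripped from above. Axes as the jig's
- card_frame (a point): centre of the black printed frame on the cream card on the carriage, at the card's top face, 54 mm above the table. Inside of the frame: 102 mm along this x axis, 72 mm along y; z up. Moves with the carriage, 87 mm ahead (jig's -y) of the knob. Two steel fences at the card's far and leading edges, outside the frame, rise 6 mm above the card
- stamp_red_centre (a point): the stamp to use: wooden block 90 (x) x 60 (y) x 22 mm, carved face below, on top a red grip bar 64 (x) x 18 (y) x 34 mm, centred; 56 mm tall, about 0.16 kg. This point: its centre, half-way up, 28 mm above the carved face. Same pattern after half a turn. Starts face down on a black ink pad (110 x 84 mm, top 14 mm above the table)
- tote: a heavy fixed wooden tote with three ink jars, 240 (x) x 82 (y) mm, standing between the stamps and the jig; its end boards and the round dowel handle along its x axis reach 143 mm above the table. Origin: centre of its underside, on the table
- jar0: a round lidded ink jar (black), 58 mm across and 82 mm tall, standing in the tote; a bystander, leave it. Origin: centre of its underside
- jar1: a round lidded ink jar (teal), 58 mm across and 82 mm tall, standing in the tote; a bystander, leave it. Origin: centre of its underside
- jar2: a round lidded ink jar (yellow), 58 mm across and 82 mm tall, standing in the tote; a bystander, leave it. Origin: centre of its underside
- stamp_blue_centre (a point): another stamp of the same shape with a blue grip bar, on a teal ink pad; not to be used, leave it. Its centre, half-way up
- gouge_orange: a linocut gouge lying on the cutting mat, 150 mm long, orange handle; a bystander, leave it. Origin near its middle
- gouge_red: a linocut gouge lying on the cutting mat, 150 mm long, red handle; a bystander, leave it. Origin near its middle
Things that resemble listed ones, but are neither listed nor needed, are in the scene too. What is shaped like the part that bears stamp_red_centre but purple is not meant.

How it is judged:
By the outcome, as a careful person would: the job done as asked, in the order asked, and still so for the second after the job is handed in, while the arm keeps its last pose, push and grip.
It also fails if it takes over 64 s, if anything falls off the work surface, if the arm or the gripper's body presses on something with over 40 N, if the wrist force passes 120 N, or if a joint passes its speed limit or range.

ROBOT

A 7-joint arm with a two-finger parallel gripper is mounted at the origin on the work surface. World frame = base frame: x ahead of the robot, y to its left, z up, the work surface at z = 0. Lengths are in mm, angles in rad, forces in N, time in s.
With the tool pointing down it reaches from about 400 to 875 mm from the base axis. Payload 4.4 kg.
Tool frame: the origin (TCP) lies at the very end of the fingers, on their centre line; the grasp point (between the pads) lies 19 mm behind it (ctrl.grip_depth is the distance from the TCP to the grasp point, in mm); z points along the fingers, x is the direction in which the jaws open and shut, and the axes are right-handed (so a half turn about z gives the same grasp; the last joint's range is limited). The gripper opens to 85 mm and grips with 20 to 120 N. Pads are 22 mm wide; open, the fingers measure 114 mm over their backs; the gripper's body (76 mm by 85 mm) begins 54 mm behind the grasp point. The pads swing forward as they close: fully open they stand 13 mm farther back than shut.
Start: joints at [-1.287, 0.628, 0.038, 1.517, -0.027, 0.996, -0.02], TCP at [222.738, 610.66, 231.313] pointing down, gripper open.
Joint ranges: [-3.06, 3.06], [-0.37, 2.12], [-1.25, 1.32], [0.18, 2.47], [-1.1, 4.24], [0.23, 1.98], [-2.94, 2.94]. Speed limits (rad/s): [2.57, 2.57, 3.14, 3.14, 3.14, 3.14, 3.14].

INTERFACE

Orientations are given as [roll, pitch, yaw] about the fixed x, y, z axes, in that order (R = Rz(yaw) Ry(pitch) Rx(roll)).
In Python, from cell import ctrl gives the robot as it stands.
- The arm moves only by the shell command python3 -m creep 'ROWS'. ROWS is JSON, a list of rows, each an object with "hand": the opening, from 0 (shut) to 1 (fully open); "travel": the shift along the tool's x, y, z in cm, a list of three; "angular": the turn, a rotation vector about the tool's x, y, z in degrees, a list of three. In form: [{"hand": hand, "travel": [tx, ty, tz], "angular": [rx, ry, rz]}, ...]. A call has 1 to 20 rows; each row is the pose to reach, as a shift and turn from the pose measured when the call began, along the tool's axes at that moment; what a row does not reach only later rows make up. A row lasts 1/10 s, in which the tool goes at most 50 mm and 8.59 degrees, less where a joint would pass 70% of its speed; a pose out of reach is approached as far as the arm can. A call with a gripper value outside its range is refused whole. The fingers move at their own pace and stop on an object; the grip force is fixed at half the most. Time passes only in rows, so rows that repeat a pose let the fingers close. It gives the time, the measured TCP pose, the force and the opening at its end, in the units of the state.
- ctrl.read_state(): the state, without advancing time (a new reading comes with each control period).
- ctrl.get_image(name): name is "scene" or "top"; returns a dict with "frame" (420x560x3 uint8, red, green, blue), "fx", "fy", "cx", "cy" (pixels), "origin" and "orientation" of the camera in the world. Camera axes: x right, y down, z forward; pixel columns grow to the right and rows downward; lengths in mm; the calibration is good to about 2 mm. A picture is of the moment at which its call begins. There is no depth.
- ctrl.finish_job(): hands the job in, once; it reports no verdict.
Trained networks look in the newest picture that a camera, given by its name, has taken for a name from the list of things; names that differ only in an ending like _2 or _b are one class to them, and where a whole thing is asked for, a point or a joint stands for the part that bears it (a point fixed in the world has none). Each returns a list of dicts, best first, with "confidence" (0 to 1); they miss things now and then, are a little off and sometimes report something else, mostly with a low value. They report only what shows in the picture. A call takes as long as a camera call. They do not tell look-alikes from the thing itself.
- ctrl.regions_of(camera, thing): "region" (420x560 bool, what is visible of it).
- ctrl.spot_point(camera, thing): "at" ([x, y, z] in mm, in world coordinates, good to about 4 mm: a listed point, or the origin of a listed thing).
The state is a dict: "clock": time; "qpos": joint angles; "qd": joint speeds; "tau": joint torques, N m; "eef_pos": TCP position; "tool_rot": TCP orientation; "force": force on the tool from outside, world axes, zero at the start; "torque": the same for the moment, N m; "width": finger opening in mm.
Only numpy, scipy, OpenCV 4.12 (cv2) and the standard library are available. Lean on these libraries where they do the work, as an engineer would, in place of code of your own. Each camera call takes 0.05 s, during which the arm holds its last target. There are 200 camera calls.

## Working session

There is one attempt and no reset: what is moved stays moved. The work goes in short steps, Python scripts to look and compute and a shell command to move; the robot and the scene stay as the last step left them, time stands still between calls to the robot, and variables do not carry over. Pictures are saved under pics/ and viewed, about 8 in all and at most 12, crops included, and the job is handed in when it is done.

```bash
mkdir -p pics
cat > h.py <<'E'
from cell import ctrl
import numpy as np, cv2
from scipy.spatial.transform import Rotation as R
def cam(name):
    d=ctrl.get_image(name); o=np.array(d['orientation'],float)
    d['R']=o if o.shape==(3,3) else R.from_euler('xyz',o).as_matrix()
    d['o']=np.array(d['origin'],float); return d
def ray(d,u,v,z):
    r=d['R']@np.array([(u-d['cx'])/d['fx'],(v-d['cy'])/d['fy'],1.])
    return d['o']+r*(z-d['o'][2])/r[2]
def proj(d,p):
    c=d['R'].T@(np.array(p,float)-d['o']); return np.array([d['fx']*c[0]/c[2]+d['cx'],d['fy']*c[1]/c[2]+d['cy']])
def save(d,f,crop=None,s=1):
    im=d['frame'][:,:,::-1]
    if crop: x0,y0,x1,y1=crop; im=im[y0:y1,x0:x1]
    cv2.imwrite(f,cv2.resize(im,None,fx=s,fy=s,interpolation=cv2.INTER_CUBIC))
E
python3 - <<'E'
from h import *
np.set_printoptions(precision=1,suppress=True)
for n in('scene','top'):
    d=cam(n); save(d,f'pics/{n}0.png',s=1.4); print(n,d['fx'],d['cx'],d['cy'],d['o'],d['orientation'])
    for t in('jig','push_knob','card_frame','stamp_red_centre','tote','jar0','stamp_blue_centre'):
        print(t,[(np.array(p['at']),round(p['confidence'],2)) for p in ctrl.spot_point(n,t)][:4])
s=ctrl.read_state(); print(s)
E
```

```text
scene 461.95735116102645 276.720486758995 208.580420814703 [1239.9  323.4  847.6] [-2.3 -0.   2.1]
jig [(array([582.9, 167.1,   1.1]), 0.86)]
push_knob [(array([592.1, 279. ,  89.1]), 0.82)]
card_frame [(array([580.8, 196.4,  52.6]), 0.92)]
stamp_red_centre [(array([ 433.2, -513.9,   30.2]), 0.96), (array([ 587.3, -327.6,   41.4]), 0.68), (array([ 283.1, -222.7,   24.9]), 0.55), (array([ 807.6, -121.4,   -2. ]), 0.38)]
tote [(array([ 526.8, -170.8,   -1.1]), 0.72)]
jar0 [(array([ 522.8, -173.1,    1.5]), 0.87), (array([ 603.5, -176.9,    4.4]), 0.71), (array([ 443. , -171.9,    5. ]), 0.68)]
stamp_blue_centre [(array([ 402.5, -343.6,   37.7]), 0.82)]
top 466.9642414002847 286.363977647289 203.26586653165924 [ 328.3  -98.1 1428.3] [-3.  -0.  -1.6]
jig [(array([579.4, 165. ,   2.6]), 0.64)]
push_knob [(array([593. , 280.8,  93.4]), 0.67)]
card_frame [(array([582.7, 188.6,  55.6]), 0.61), (array([ 602.2, -177.1,    7.4]), 0.45)]
stamp_red_centre [(array([ 586.6, -330.9,   43.5]), 0.88), (array([ 574.1, -470. ,   27.3]), 0.85), (array([ 435.2, -511.7,   30.4]), 0.82), (array([ 277.8, -218.1,   27.4]), 0.57)]
tote [(array([ 524.3, -176. ,   -4.1]), 0.83), (array([ 806.4, -126.2,    4. ]), 0.32)]
jar0 [(array([ 445.2, -171.9,    5.1]), 0.61), (array([ 527.5, -172.9,    6.8]), 0.61), (array([ 601. , -177.1,   10.4]), 0.51)]
stamp_blue_centre [(array([ 403.4, -348.8,   43.7]), 0.82)]
{'clock': 0.8, 'qpos': array([-1.3,  0.6,  0. ,  1.5, -0. ,  1. , -0. ]), 'qd': array([ 0.,  0., -0.,  0., -0., -0.,  0.]), 'tau': array([  0. , -56.3,   1.2, -19.4,   0. ,   0. ,  -0. ]), 'eef_pos': array([222.8, 610.6, 231.3]), 'tool_rot': array([-3.1, -0. ,  1.2]), 'force': array([-0.9,  0.1,  0.8]), 'torque': array([-0., -0., -0.]), 'width': 85.49859286040244}
```

View pics/scene0.png

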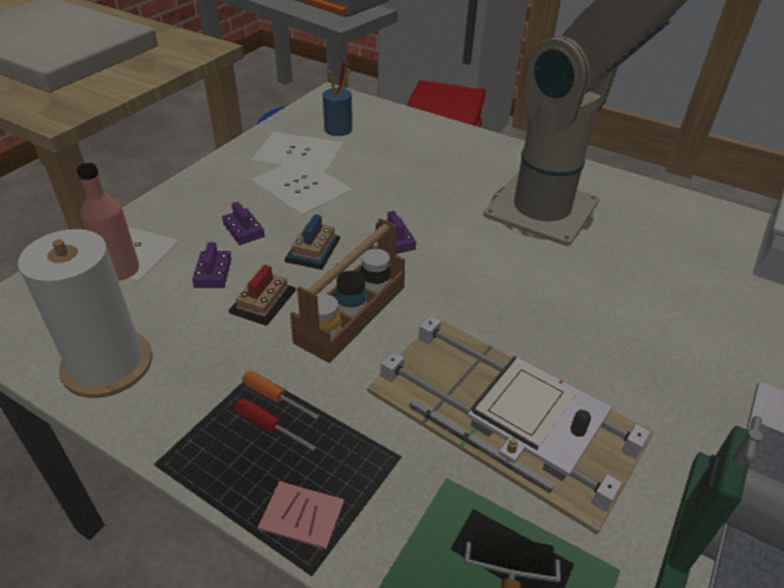

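View pics/top0.png

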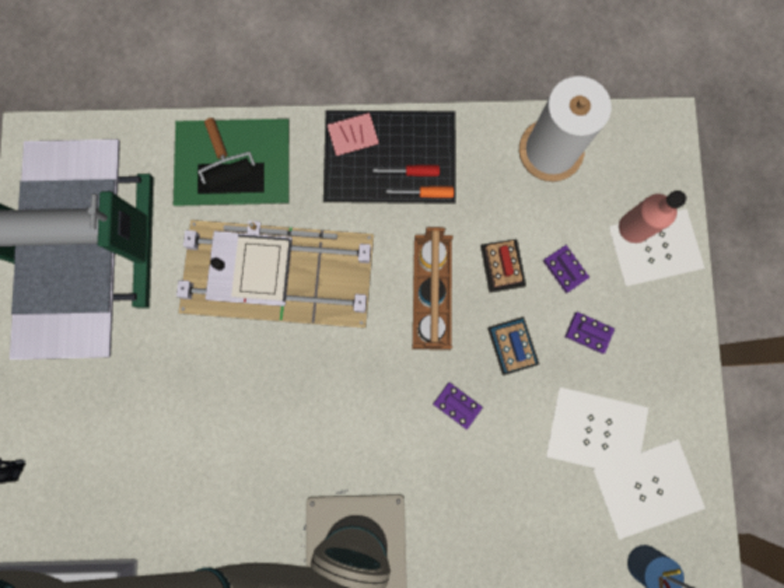

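The pictures show the jig at the left in the top view: knob near px (218,264), frame near (262,268), red pointer near (245,300) and green mark near (282,312). The red stamp is at (504,264), the blue one at (514,346), and the purple look-alikes are separate. Next I'll look at close crops to measure the marks and yaw.

Run:
```python
from h import *
d=cam('top'); im=d['frame'][:,:,::-1]
a=cv2.resize(im[150:240,120:275],None,fx=5,fy=5,interpolation=cv2.INTER_CUBIC)
cv2.imwrite('pics/topjig.png',a)
b=cv2.resize(im[160:220,335:385],None,fx=6,fy=6,interpolation=cv2.INTER_CUBIC)
d2=cam('scene'); c=d2['frame'][:,:,::-1]
c1=cv2.resize(c[180:220,155:220],None,fx=6,fy=6,interpolation=cv2.INTER_CUBIC)
W=np.zeros((600,800,3),np.uint8); W[:360,:300]=b; W[:240,310:700]=c1; cv2.imwrite('pics/stamp.png',W)
e=cv2.resize(c[225:375,260:470],None,fx=3.8,fy=3.8,interpolation=cv2.INTER_CUBIC); cv2.imwrite('pics/scenejig.png',e)
```

```text
(no output)
```

View pics/topjig.png

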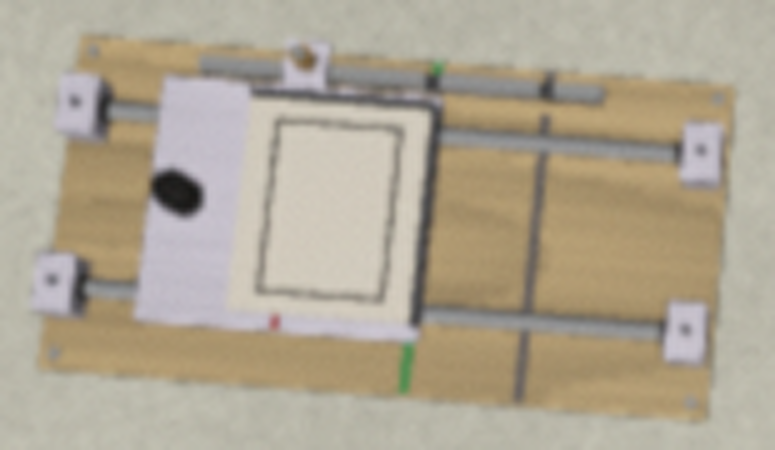

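View pics/stamp.png

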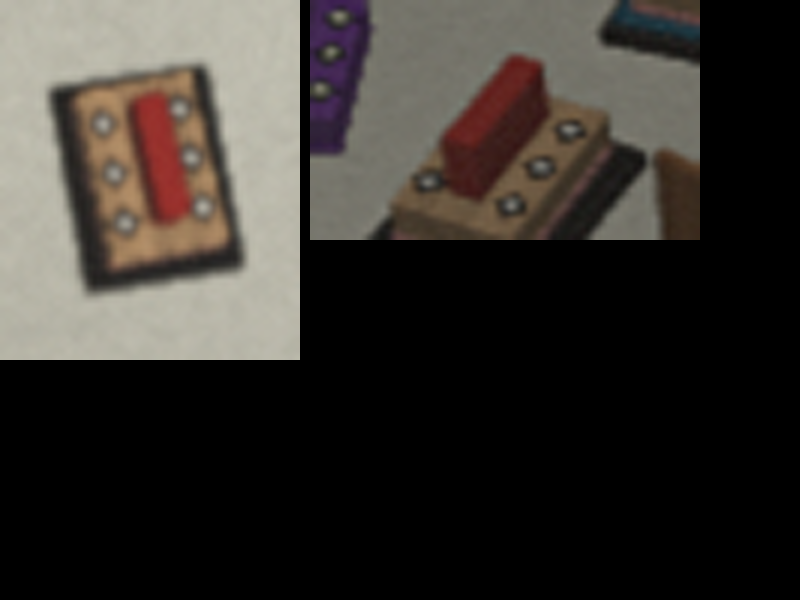

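View pics/scenejig.png

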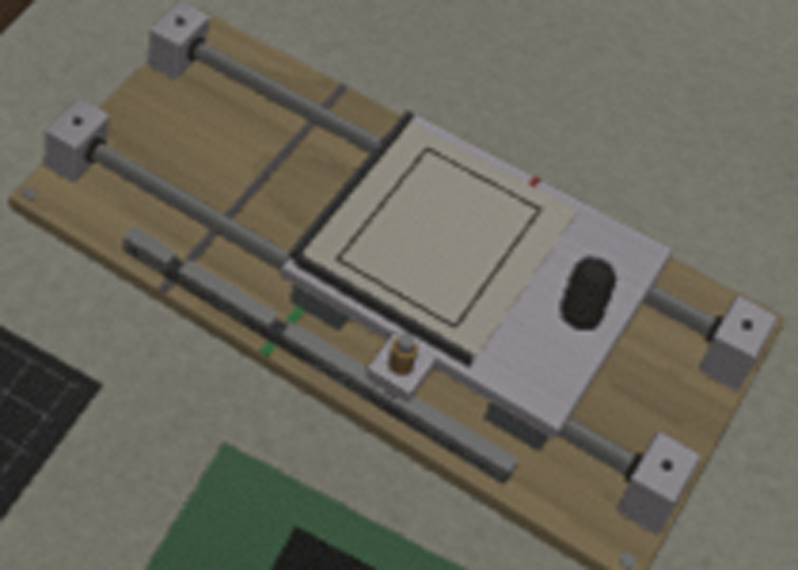

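Run:
```python
from h import *
np.set_printoptions(precision=1,suppress=True)
d=cam('top'); s=cam('scene')
def T(x,y,z): return ray(d,120+(x+.5)/5-.5,150+(y+.5)/5-.5,z)
def S(x,y,z): return ray(s,260+(x+.5)/3.8-.5,225+(y+.5)/3.8-.5,z)
bed=np.array([T(*p,12) for p in[(82,36),(735,86),(708,418),(40,372)]])
fr=np.array([T(*p,54) for p in[(276,119),(403,128),(381,300),(257,293)]])
frs=np.array([S(*p,54) for p in[(338,260),(428,150),(541,210),(457,325)]])
for n,q in(('bed',bed),('frT',fr),('frS',frs)):
    print(n,q.mean(0),[float(np.linalg.norm(q[i]-q[(i+1)%4]).round(1)) for i in range(4)],
     [float(np.degrees(np.arctan2(*(q[(i+1)%4]-q[i])[1::-1])).round(1)) for i in range(4)])
print('red ptr',T(275,322,52),S(535,182,52),'green near',T(403,370,12),T(408,345,12),'green far T',T(437,68,30),T(437,68,12),'S',S(265,350,12),S(297,313,12),S(280,326,30))
print('grey',T(519,400,12),T(545,117,12),S(165,290,12),S(340,88,12))
print('knob top T',T(165,185,92),'S',S(592,272,92), 'plunger',T(303,57,52),S(403,345,52))
for c,n in((d,'T'),(s,'S')):
    f=c['frame'].astype(int); m=((f[:,:,0]>85)&(f[:,:,0]>1.9*f[:,:,1])&(f[:,:,0]>1.9*f[:,:,2])).astype(np.uint8)
    k,l,st,ce=cv2.connectedComponentsWithStats(m)
    for i in range(1,k):
        if st[i,4]>30: print(n,st[i],ce[i],ray(c,*ce[i],60))
def P(x,y,z): return ray(d,335+(x+.5)/6-.5,160+(y+.5)/6-.5,z)
blk=np.array([P(*p,36) for p in[(68,92),(193,70),(232,249),(106,270)]])
q=blk;print('blk',q.mean(0),[float(np.linalg.norm(q[i]-q[(i+1)%4]).round(1)) for i in range(4)],[float(np.degrees(np.arctan2(*(q[(i+1)%4]-q[i])[1::-1])).round(1)) for i in range(4)])
pad=np.array([P(*p,14) for p in[(52,90),(206,66),(243,264),(88,290)]])
q=pad;print('pad',q.mean(0),[float(np.linalg.norm(q[i]-q[(i+1)%4]).round(1)) for i in range(4)],[float(np.degrees(np.arctan2(*(q[(i+1)%4]-q[i])[1::-1])).round(1)) for i in range(4)])
bt=np.array([P(*p,70) for p in[(140,95),(168,90),(190,213),(162,220)]]);print('bartop',bt.mean(0),np.degrees(np.arctan2(*(bt[0]+bt[1]-bt[2]-bt[3])[1::-1])))
def Q(x,y,z): return ray(s,155+(x-310+.5)/6-.5,180+(y+.5)/6-.5,z)
bs=np.array([Q(*p,70) for p in[(443,140),(516,54),(544,65),(474,152)]]);print('bartop S',bs.mean(0),np.degrees(np.arctan2(*(bs[0]+bs[3]-bs[1]-bs[2])[1::-1])))
```

```text
bed [578.2 163.6  12. ] [407.9, 207.1, 407.8, 210.7] [-95.9, 174.4, 84.6, -5.6]
frT [581.7 192.8  54. ] [76.6, 104.8, 73.9, 105.9] [-95.5, 173.0, 85.3, -5.5]
frS [584.  193.6  54. ] [103.8, 73.7, 101.7, 73.7] [173.9, 84.3, -6.2, -94.1]
red ptr [515.  224.9  52. ] [516.5 225.2  52. ] green near [489.  156.1  12. ] [504.3 153.1  12. ] green far T [672.8 132.5  30. ] [677.2 135.5  12. ] S [679.9 133.9  12. ] [647.5 138.2  12. ] [673.3 138.   30. ]
grey [468.9  85.5  12. ] [644.4  68.6  12. ] [674.1  66.1  12. ] [473.   84.6  12. ]
knob top T [591.6 280.3  92. ] S [595.9 277.9  92. ] plunger [676.1 209.8  52. ] [664.  204.7  52. ]
T [290 118  24   8 187] [301.5 121.5] [ 788.6 -160.1   60. ]
T [300 133  24   8 156] [311.8 136.9] [ 739.3 -189.7   60. ]
T [357 176  10  21 130] [361.3 185.9] [ 584.8 -332.4   60. ]
S [ 291   58   55   31 1129] [319.7  71.4] [-252.  -379.4   60. ]
S [178 190  15  14  80] [185.1 196.5] [ 581.5 -338.4   60. ]
S [171 285  28  18 162] [183.9 293.4] [ 823.6 -139.9   60. ]
blk [ 583.2 -330.8   36. ] [64.8, 93.7, 64.6, 93.0] [-81.3, -170.8, 98.1, 9.3]
pad [ 583.6 -333.    14. ] [80.8, 104.7, 80.6, 105.5] [-82.4, -172.6, 98.2, 7.5]
bartop [ 584.6 -333.    70. ] 7.081901194380734
bartop S [ 589.8 -329.    70. ] 10.239547578853184
```

Jig yaw is about -5.5°, and the knob is at about (592,279.5). The green mark is about 73 mm ahead of the red pointer. The grey mark is 70 mm further on, which matches the spec. The red stamp is at about (585,-331) with yaw about 8°. The plan is to cage the knob loosely with the jaws along jig y. Before that, a path helper and a check of where the press stands.

```bash
cat >> h.py <<'E'
def go(p,yaw_deg,s=None):
    "print the travel (cm) and angular (deg) to TCP p, tool down, tool x at yaw_deg"
    s=s or ctrl.read_state(); R0=R.from_euler('xyz',s['tool_rot']); Rt=R.from_euler('xyz',[np.pi,0,np.radians(yaw_deg)])
    return (R0.inv().apply(np.array(p,float)-s['eef_pos'])/10).round(2), (R0.inv()*Rt).as_rotvec(degrees=True).round(1)
def st():
    s=ctrl.read_state(); print('t',s['clock'],'p',s['eef_pos'].round(1),'rpy',np.degrees(s['tool_rot']).round(1),'F',s['force'].round(1),'w',round(s['width'],1)); return s
E
python3 - <<'E'
from h import *
np.set_printoptions(precision=1,suppress=True)
d=cam('top'); s=cam('scene')
for p in [(140,305),(150,178),(105,225),(97,210),(18,355)]: print('press top px',p,ray(d,p[0]/1.4,p[1]/1.4,0),ray(d,p[0]/1.4,p[1]/1.4,150))
for p in [(745,430),(760,420),(675,575)]: print('press sc px',p,ray(s,p[0]/1.4,p[1]/1.4,0),ray(s,p[0]/1.4,p[1]/1.4,150),ray(s,p[0]/1.4,p[1]/1.4,250))
print(proj(d,[222.7,610.7,231.3])*1.4)
st()
for p in [(300,400,260),(450,290,260),(592,279.5,170)]: print(p,*go(p,84.5))
E
```

```text
press top px (140, 305) [515.8 466.2   0. ] [496.1 406.9 150. ]
press top px (150, 178) [805.1 453.8   0. ] [755.  395.8 150. ]
press top px (105, 225) [698.2 550.8   0. ] [659.4 482.6 150. ]
press top px (97, 210) [733.3 570.2   0. ] [690.8 500.  150. ]
press top px (18, 355) [413.  726.7   0. ] [404.1 640.1 150. ]
press sc px (745, 430) [405.7 505.    0. ] [553.3 472.9 150. ] [651.7 451.5 250. ]
press sc px (760, 420) [371.5 522.6   0. ] [525.2 487.3 150. ] [627.6 463.8 250. ]
press sc px (675, 575) [705.2 465.    0. ] [799.8 440.  150. ] [862.9 423.3 250. ]
[  1.8 455. ]
t 1.1 p [222.8 610.7 231.3] rpy [-180.   -0.   70.] F [-0.4 -0.2 -0.2] w 85.6
(300, 400, 260) [-17.1  14.5  -2.9] [ -0.   -0.  -14.5]
(450, 290, 260) [-22.3  32.3  -2.9] [ -0.   -0.  -14.5]
(592, 279.5, 170) [-18.5  46.    6.1] [ -0.   -0.  -14.5]
```

```bash
python3 -m creep '[{"hand":0.6,"travel":[-4.3,3.6,-0.7],"angular":[0,0,-3]},{"hand":0.6,"travel":[-8.5,7.2,-1.5],"angular":[0,0,-6]},{"hand":0.6,"travel":[-12.8,10.9,-2.2],"angular":[0,0,-9]},{"hand":0.6,"travel":[-17.1,14.5,-2.9],"angular":[0,0,-12]},{"hand":0.6,"travel":[-18.5,19,-2.9],"angular":[0,0,-14.5]},{"hand":0.6,"travel":[-20,23.5,-2.9],"angular":[0,0,-14.5]},{"hand":0.6,"travel":[-21.2,28,-2.9],"angular":[0,0,-14.5]},{"hand":0.6,"travel":[-22.3,32.3,-2.9],"angular":[0,0,-14.5]},{"hand":0.6,"travel":[-21.3,36,-1],"angular":[0,0,-14.5]},{"hand":0.6,"travel":[-20.3,40,1.5],"angular":[0,0,-14.5]},{"hand":0.6,"travel":[-19.3,43.5,4],"angular":[0,0,-14.5]},{"hand":0.6,"travel":[-18.5,46,6.1],"angular":[0,0,-14.5]},{"hand":0.6,"travel":[-18.5,46,6.1],"angular":[0,0,-14.5]},{"hand":0.6,"travel":[-18.5,46,6.1],"angular":[0,0,-14.5]},{"hand":0.6,"travel":[-18.5,46,6.1],"angular":[0,0,-14.5]}]'
python3 - <<'E'
from h import *
st(); d=cam('top'); s=cam('scene')
print(go((592,279.5,64),84.5),go((585,206.4,64),84.5))
a=cv2.resize(d['frame'][150:240,120:275,::-1],None,fx=3.5,fy=3.5); b=cv2.resize(s['frame'][190:375,300:480,::-1],None,fx=1.7,fy=1.7)
W=np.zeros((600,800,3),np.uint8); W[:a.shape[0],:a.shape[1]]=a; W[-b.shape[0]-0:,250:250+b.shape[1]]=b[:600]; W[:a.shape[0],:a.shape[1]]=a; cv2.imwrite('pics/knob.png',W)
E
```

```text
clock: 2.6
eef_pos: [590.7, 280.1, 171.2]
tool_rot: [3.142, -0.001, 1.475]
force: [-0.3, -0.2, -0.2]
width: 51.2
t 2.6 p [590.7 280.1 171.2] rpy [ 1.80e+02 -1.00e-01  8.45e+01] F [-0.3 -0.2 -0.2] w 51.2
(array([-0.08,  0.1 , 10.77]), array([ 0.1, -0.1,  0. ])) (array([-7.42,  0.1 , 10.76]), array([ 0.1, -0.1,  0. ]))
```

View pics/knob.png

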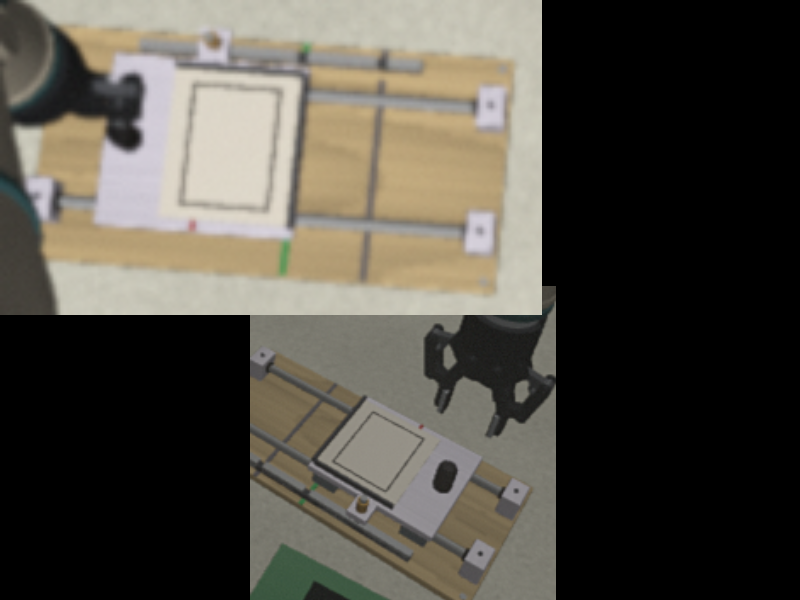

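The gripper is open at about 51 mm, directly above the knob (scene inset, knob at px (445,475)). The carriage hasn't moved. I'll descend and cage the knob.

```bash
python3 -m creep '[{"hand":0.6,"travel":[0,0.1,4],"angular":[0,0,0]},{"hand":0.6,"travel":[0,0.1,8],"angular":[0,0,0]},{"hand":0.6,"travel":[-0.1,0.1,10.2],"angular":[0,0,0]},{"hand":0.45,"travel":[-0.1,0.1,10.4],"angular":[0,0,0]},{"hand":0.33,"travel":[-0.1,0.1,10.4],"angular":[0,0,0]},{"hand":0.33,"travel":[-0.1,0.1,10.4],"angular":[0,0,0]},{"hand":0.33,"travel":[-0.1,0.1,10.4],"angular":[0,0,0]},{"hand":0.33,"travel":[-0.1,0.1,10.4],"angular":[0,0,0]}]'
cat > meas.py <<'E'
from h import *
d=cam('top'); f=d['frame'].astype(int)
def ctr(m,x0,y0,x1,y1):
    k=np.zeros_like(m); k[y0:y1,x0:x1]=m[y0:y1,x0:x1]; v,u=np.nonzero(k); return (u.mean(),v.mean(),len(u)) if len(u) else (0,0,0)
r,g,b=f[:,:,0],f[:,:,1],f[:,:,2]
a=np.array([-np.cos(np.radians(84.5)),-np.sin(np.radians(84.5))])
red=ctr((r>g+40)&(r>b+40)&(r>110)&(r>1.5*g),120,195,275,235); gr=ctr((g>r+25)&(g>b+20),185,205,225,240)
print(red,gr); print('remaining mm',a@(ray(d,*gr[:2],12)-ray(d,*red[:2],52))[:2])
st()
E
python3 meas.py
```

```text
clock: 3.5
eef_pos: [592.7, 279.7, 69.2]
tool_rot: [3.139, -0.003, 1.476]
force: [0.2, -0.4, -0.6]
width: 27.6
(0, 0, 0) (np.float64(200.76470588235293), np.float64(223.11764705882354), 17)
remaining mm 700.9464227271175
t 3.55 p [592.5 279.6  68.9] rpy [ 1.799e+02 -1.000e-01  8.450e+01] F [-0.8  0.2  0.5] w 28.3
```

```bash
sed -i 's/(r>g+40)&(r>b+40)&(r>110)&(r>1.5\*g)/(r>g+30)\&(r>b+20)\&(r>1.3*g)/' meas.py; python3 meas.py; python3 -m creep '[{"hand":0.33,"travel":[-0.8,0,0],"angular":[0,0,0]},{"hand":0.33,"travel":[-1.6,0,0],"angular":[0,0,0]},{"hand":0.33,"travel":[-2.4,0,0],"angular":[0,0,0]},{"hand":0.33,"travel":[-3.2,0,0],"angular":[0,0,0]},{"hand":0.33,"travel":[-4,0,0],"angular":[0,0,0]},{"hand":0.33,"travel":[-4.8,0,0],"angular":[0,0,0]},{"hand":0.33,"travel":[-5.5,0,0],"angular":[0,0,0]},{"hand":0.33,"travel":[-6.1,0,0],"angular":[0,0,0]},{"hand":0.33,"travel":[-6.6,0,0],"angular":[0,0,0]},{"hand":0.33,"travel":[-7,0,0],"angular":[0,0,0]},{"hand":0.33,"travel":[-7,0,0],"angular":[0,0,0]},{"hand":0.33,"travel":[-7,0,0],"angular":[0,0,0]}]'; python3 meas.py
```

```text
(np.float64(174.5), np.float64(214.0), 4) (np.float64(200.76470588235293), np.float64(223.11764705882354), 17)
remaining mm 72.88157456496734
t 3.6 p [592.3 279.5  68.6] rpy [ 1.799e+02 -1.000e-01  8.450e+01] F [ 1.1  0.3 -0.1] w 28.2
clock: 4.8
eef_pos: [585.7, 208.9, 68.5]
tool_rot: [3.139, -0.001, 1.475]
force: [0.6, 0.3, -0.1]
width: 28.2
(np.float64(198.0), np.float64(215.5), 2) (np.float64(200.83333333333334), np.float64(223.0), 18)
remaining mm 3.0555963551425585
t 4.85 p [585.8 208.9  68.5] rpy [ 1.799e+02 -1.000e-01  8.450e+01] F [0.3 0.2 0.2] w 28.2
```

```bash
cat >> meas.py <<'E'
# frame centre from dark contour inside the card, subpixel, top view
from scipy import ndimage
gray=cv2.cvtColor(d['frame'],cv2.COLOR_RGB2GRAY).astype(int)
card=((r>150)&(r>b+12)).astype(np.uint8); 
big=cv2.resize(d['frame'],None,fx=6,fy=6,interpolation=cv2.INTER_CUBIC)[150*6:240*6,120*6:275*6]
gb=cv2.cvtColor(big,cv2.COLOR_RGB2GRAY); th=cv2.adaptiveThreshold(gb,255,cv2.ADAPTIVE_THRESH_MEAN_C,cv2.THRESH_BINARY_INV,61,12)
cs,h=cv2.findContours(th,cv2.RETR_CCOMP,cv2.CHAIN_APPROX_NONE)
for i,c in enumerate(cs):
    rc=cv2.minAreaRect(c)
    L=sorted(rc[1])
    if h[0][i][3]>=0 and 100<L[0]<170 and 150<L[1]<240 :
        P=np.array([ray(d,120+(x+.5)/6-.5,150+(y+.5)/6-.5,54) for x,y in cv2.boxPoints(rc)])
        e=P[1]-P[0]; e2=P[2]-P[1]; 
        print('frame',P.mean(0).round(1),np.linalg.norm(e).round(1),np.linalg.norm(e2).round(1),np.degrees([np.arctan2(e[1],e[0]),np.arctan2(e2[1],e2[0])]).round(1),'along',(a@P.mean(0)[:2]).round(1))
E
python3 meas.py;  python3 -m creep '[{"hand":0.33,"travel":[-0.2,0,0],"angular":[0,0,0]},{"hand":0.33,"travel":[-0.2,0,0],"angular":[0,0,0]},{"hand":0.33,"travel":[-0.2,0,0],"angular":[0,0,0]}]'; python3 meas.py
```

```text
(np.float64(198.0), np.float64(215.5), 2) (np.float64(200.72222222222223), np.float64(223.38888888888889), 18)
remaining mm 2.8353584400639824
t 4.9 p [585.9 209.   68.5] rpy [ 1.799e+02 -1.000e-01  8.450e+01] F [-0.3  0.6 -0.4] w 28.1
clock: 5.2
eef_pos: [585.8, 206.6, 68.4]
tool_rot: [3.139, -0.001, 1.475]
force: [-0.6, -0.4, -0.7]
width: 27.9
(np.float64(199.0), np.float64(216.0), 3) (np.float64(200.72222222222223), np.float64(223.38888888888889), 18)
remaining mm -0.27142425593681224
t 5.25 p [585.8 206.8  68.5] rpy [ 1.799e+02 -1.000e-01  8.450e+01] F [ 0.4 -0.4  0.2] w 28.3
```

```bash
python3 -m creep '[{"hand":0.6,"travel":[0.2,0,0],"angular":[0,0,0]},{"hand":0.6,"travel":[0.2,0,0],"angular":[0,0,0]},{"hand":0.6,"travel":[0.2,0,0],"angular":[0,0,0]},{"hand":0.6,"travel":[0.2,0,-3],"angular":[0,0,0]},{"hand":0.6,"travel":[0.2,0,-7],"angular":[0,0,0]},{"hand":0.6,"travel":[0.2,0,-11.5],"angular":[0,0,0]},{"hand":0.6,"travel":[0.2,0,-16],"angular":[0,0,0]},{"hand":0.6,"travel":[0.2,0,-16],"angular":[0,0,0]},{"hand":0.6,"travel":[0.2,0,-16],"angular":[0,0,0]}]'; python3 meas.py; python3 -c "
from h import *
print(go((585.5,-331,205),98),go((585.5,-331,205),84.5))"
```

```text
clock: 6.15
eef_pos: [586.1, 208.8, 229.8]
tool_rot: [3.137, -0.002, 1.475]
force: [-0.9, 0.3, -0.2]
width: 51.2
(np.float64(199.0), np.float64(216.0), 3) (np.float64(200.76470588235293), np.float64(223.11764705882354), 17)
remaining mm -0.22416652032408615
t 6.2 p [585.1 208.5 228.2] rpy [179.9  -0.   84.5] F [ 0.8 -0.4 -0.5] w 51.1
frame [574.8 120.7  54. ] 101.6 71.3 [ -5.  -96.8] along -175.2
(array([-53.69,   5.21,   2.29]), array([  0.1,  -0. , -13.5])) (array([-53.69,   5.21,   2.29]), array([ 0.1, -0. , -0. ]))
```

The carriage has moved 73 mm and the pointer meets the mark within about 0.3 mm. The frame measures 101.6 × 71.3 mm, as specified, centred at (574.8,120.7). Next is the stamp, passing high over the tote.

```bash
python3 -m creep '[{"hand":0.6,"travel":[-4,0.4,0],"angular":[0,0,-2]},{"hand":0.6,"travel":[-8.5,0.8,0],"angular":[0,0,-4]},{"hand":0.6,"travel":[-13,1.3,0],"angular":[0,0,-6]},{"hand":0.6,"travel":[-17.5,1.7,0],"angular":[0,0,-8]},{"hand":0.6,"travel":[-22,2.1,0],"angular":[0,0,-10]},{"hand":0.6,"travel":[-26.5,2.6,0],"angular":[0,0,-12]},{"hand":0.6,"travel":[-31,3,0],"angular":[0,0,-13.5]},{"hand":0.6,"travel":[-35.5,3.5,0],"angular":[0,0,-13.5]},{"hand":0.6,"travel":[-40,3.9,0],"angular":[0,0,-13.5]},{"hand":0.6,"travel":[-44,4.3,0],"angular":[0,0,-13.5]},{"hand":0.6,"travel":[-48,4.7,0],"angular":[0,0,-13.5]},{"hand":0.6,"travel":[-51.5,5,1],"angular":[0,0,-13.5]},{"hand":0.6,"travel":[-53.7,5.2,2.3],"angular":[0,0,-13.5]},{"hand":0.6,"travel":[-53.7,5.2,2.3],"angular":[0,0,-13.5]},{"hand":0.6,"travel":[-53.7,5.2,2.3],"angular":[0,0,-13.5]},{"hand":0.6,"travel":[-53.7,5.2,2.3],"angular":[0,0,-13.5]}]'
python3 - <<'E'
from h import *
np.set_printoptions(precision=1,suppress=True)
s0=st(); d=cam('top'); s=cam('scene')
for n in('top','scene'): print([(np.array(p['at']),round(p['confidence'],2)) for p in ctrl.spot_point(n,'stamp_red_centre')])
a=cv2.resize(d['frame'][150:230,320:400,::-1],None,fx=6,fy=6,interpolation=cv2.INTER_CUBIC); b=cv2.resize(s['frame'][130:230,145:235,::-1],None,fx=3.5,fy=3.5,interpolation=cv2.INTER_CUBIC)
W=np.zeros((480,800,3),np.uint8); W[:,:480]=a; W[:350,485:800]=b; cv2.imwrite('pics/st2.png',W)
print(proj(s,[585.5,-331,70]),proj(s,s0['eef_pos']))
E
```

```text
clock: 7.8
eef_pos: [586.0, -328.3, 204.4]
tool_rot: [3.139, -0.003, 1.713]
force: [0.9, -0.5, -0.1]
width: 51.3
t 7.8 p [ 586.  -328.3  204.4] rpy [179.9  -0.1  98.2] F [ 0.9 -0.5 -0.1] w 51.3
[(array([ 434. , -515.8,   31.5]), 0.75), (array([ 585.6, -332.1,   44.8]), 0.6), (array([ 573.3, -468.1,   29.3]), 0.41)]
[(array([ 281.2, -223.6,   25.4]), 0.88), (array([ 572.4, -468.5,   28.2]), 0.79), (array([ 586.5, -332.1,   42.1]), 0.66), (array([ 430.4, -511.7,   30.1]), 0.63)]
[185.9 195.4] [180.3 152.9]
```

View pics/st2.png

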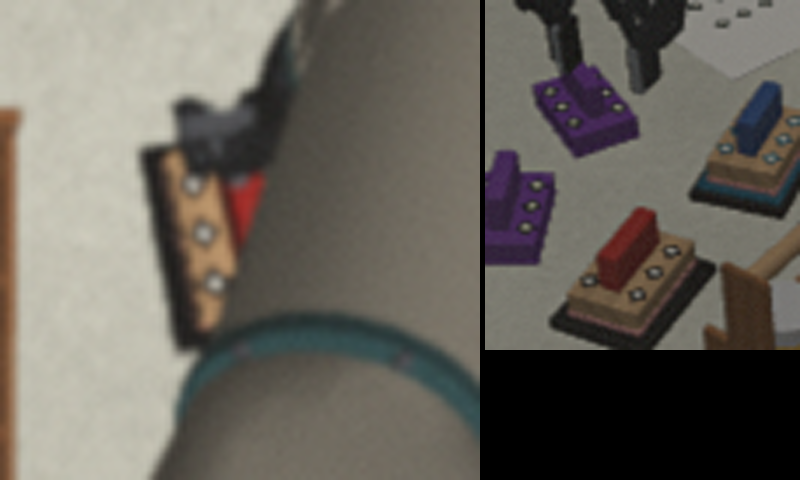

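The stamp hasn't moved and the detections agree on (586,-331.5). The open gripper hangs directly above it (scene inset, bar at px (628,250)). I'll descend astride the bar.

```bash
python3 -c "
from h import *
print(go((586,-331.5,41),98))"
```

```text
(array([-0.19, -0.08, 16.44]), array([ 0.2, -0. ,  0.1]))
```

```bash
python3 -m creep '[{"hand":0.6,"travel":[-0.2,-0.1,4],"angular":[0,0,0]},{"hand":0.6,"travel":[-0.2,-0.1,8.5],"angular":[0,0,0]},{"hand":0.6,"travel":[-0.2,-0.1,12.5],"angular":[0,0,0]},{"hand":0.6,"travel":[-0.2,-0.1,15],"angular":[0,0,0]},{"hand":0.6,"travel":[-0.2,-0.1,16.4],"angular":[0,0,0]},{"hand":0.6,"travel":[-0.2,-0.1,16.4],"angular":[0,0,0]},{"hand":0.6,"travel":[-0.2,-0.1,16.4],"angular":[0,0,0]}]';  python3 -c "
from h import *
s=st();print(go((586,-331.5,41),98))"
```

```text
clock: 8.7
eef_pos: [586.8, -331.9, 42.7]
tool_rot: [3.137, 0.001, 1.713]
force: [0.4, -0.8, 1.5]
width: 51.0
t 8.7 p [ 586.8 -331.9   42.7] rpy [179.7   0.   98.1] F [ 0.4 -0.8  1.5] w 51.0
(array([ 0.06, -0.08,  0.17]), array([0.3, 0. , 0.1]))
```

```bash
python3 -m creep '[{"hand":0.4,"travel":[0,-0.1,0.1],"angular":[0.3,0,0]},{"hand":0.3,"travel":[0,-0.1,0.1],"angular":[0.3,0,0]},{"hand":0.2,"travel":[0,-0.1,0.1],"angular":[0.3,0,0]},{"hand":0.1,"travel":[0,-0.1,0.1],"angular":[0.3,0,0]},{"hand":0,"travel":[0,-0.1,0.1],"angular":[0.3,0,0]},{"hand":0,"travel":[0,-0.1,0.1],"angular":[0.3,0,0]},{"hand":0,"travel":[0,-0.1,0.1],"angular":[0.3,0,0]},{"hand":0,"travel":[0,-0.1,0.1],"angular":[0.3,0,0]},{"hand":0,"travel":[0,-0.1,0.1],"angular":[0.3,0,0]}]';  python3 -c "
from h import *
s=st()"
```

```text
clock: 9.6
eef_pos: [586.9, -332.6, 43.4]
tool_rot: [3.14, 0.002, 1.713]
force: [-0.7, 0.1, 6.6]
width: 17.2
t 9.6 p [ 586.9 -332.6   43.4] rpy [1.799e+02 1.000e-01 9.810e+01] F [-0.7  0.1  6.6] w 17.2
```

```bash
python3 -m creep '[{"hand":0,"travel":[0,0,-0.5],"angular":[0,0,0]},{"hand":0,"travel":[0,0,-1.5],"angular":[0,0,0]},{"hand":0,"travel":[0,0,-3.5],"angular":[0,0,0]},{"hand":0,"travel":[0,0,-7],"angular":[0,0,0]},{"hand":0,"travel":[0,0,-11],"angular":[0,0,0]},{"hand":0,"travel":[0,0,-15],"angular":[0,0,0]},{"hand":0,"travel":[0,0,-18.5],"angular":[0,0,0]},{"hand":0,"travel":[0,0,-20],"angular":[0,0,0]},{"hand":0,"travel":[0,0,-20],"angular":[0,0,0]},{"hand":0,"travel":[0,0,-20],"angular":[0,0,0]}]';  python3 - <<'E'
from h import *
s=st(); d=cam('scene'); save(d,'pics/lift.png',(120,80,260,220),4)
print(go((574.8,120.7,235),84.5))
E
```

```text
clock: 10.6
eef_pos: [585.9, -331.9, 243.0]
tool_rot: [3.141, 0.002, 1.713]
force: [0.2, -0.3, -2.4]
width: 17.3
t 10.6 p [ 585.9 -331.9  243. ] rpy [1.80e+02 1.00e-01 9.81e+01] F [ 0.2 -0.3 -2.4] w 17.3
(array([44.93,  5.34,  0.66]), array([-0. ,  0. , 13.6]))
```

View pics/lift.png

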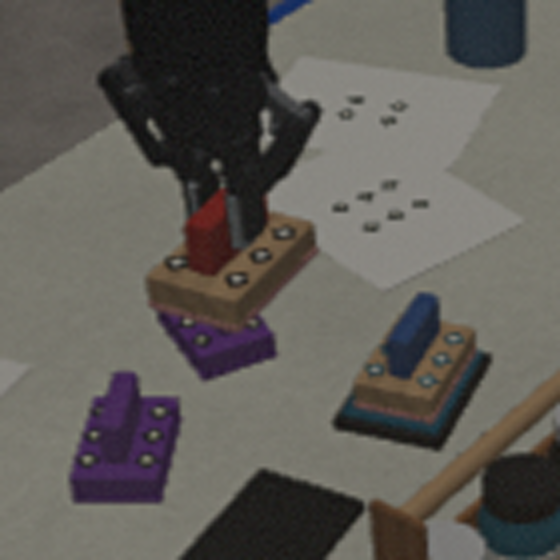

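The red stamp hangs level in the grip, well off the pad and clear of the blue stamp. I'll carry it across with the face at about z = 210, against 143 for the tote.

```bash
python3 -m creep '[{"hand":0,"travel":[1.5,0.2,0],"angular":[0,0,0]},{"hand":0,"travel":[4,0.5,0],"angular":[0,0,1]},{"hand":0,"travel":[7.5,0.9,0],"angular":[0,0,2]},{"hand":0,"travel":[11,1.3,0],"angular":[0,0,3]},{"hand":0,"travel":[14.5,1.7,0],"angular":[0,0,4]},{"hand":0,"travel":[18,2.1,0],"angular":[0,0,5]},{"hand":0,"travel":[21.5,2.5,0],"angular":[0,0,6]},{"hand":0,"travel":[25,3,0],"angular":[0,0,7]},{"hand":0,"travel":[28.5,3.4,0],"angular":[0,0,8.5]},{"hand":0,"travel":[32,3.8,0],"angular":[0,0,10]},{"hand":0,"travel":[35.5,4.2,0],"angular":[0,0,11.5]},{"hand":0,"travel":[39,4.6,0],"angular":[0,0,13]},{"hand":0,"travel":[42,5,0],"angular":[0,0,13.6]},{"hand":0,"travel":[44,5.2,0],"angular":[0,0,13.6]},{"hand":0,"travel":[44.9,5.3,0.6],"angular":[0,0,13.6]},{"hand":0,"travel":[44.9,5.3,0.6],"angular":[0,0,13.6]},{"hand":0,"travel":[44.9,5.3,0.6],"angular":[0,0,13.6]}]';  python3 - <<'E'
from h import *
s=st(); print(go((574.8,120.7,125),84.5))
E
```

```text
clock: 12.35
eef_pos: [573.8, 118.9, 234.8]
tool_rot: [-3.139, 0.003, 1.474]
force: [0.8, 0.5, -2.1]
width: 16.7
t 12.35 p [573.8 118.9 234.8] rpy [-1.799e+02  1.000e-01  8.450e+01] F [ 0.8  0.5 -2.1] w 16.7
(array([ 0.22,  0.1 , 10.98]), array([-0.1,  0.1, -0. ]))
```

```bash
python3 -m creep '[{"hand":0,"travel":[0.2,0.1,3],"angular":[0,0,0]},{"hand":0,"travel":[0.2,0.1,6.5],"angular":[0,0,0]},{"hand":0,"travel":[0.2,0.1,9.5],"angular":[0,0,0]},{"hand":0,"travel":[0.2,0.1,11],"angular":[0,0,0]},{"hand":0,"travel":[0.2,0.1,11],"angular":[0,0,0]},{"hand":0,"travel":[0.2,0.1,11],"angular":[0,0,0]},{"hand":0,"travel":[0.2,0.1,11],"angular":[0,0,0]}]';  python3 - <<'E'
from h import *
np.set_printoptions(precision=1,suppress=True)
s=st(); d=cam('scene'); t=cam('top')
for n in('top','scene'): print([(np.array(p['at']),round(p['confidence'],2)) for p in ctrl.spot_point(n,'stamp_red_centre')],[(np.array(p['at']),round(p['confidence'],2)) for p in ctrl.spot_point(n,'card_frame')])
save(d,'pics/over.png',(255,205,415,325),5)
E
```

```text
clock: 13.05
eef_pos: [575.9, 119.9, 126.0]
tool_rot: [3.141, 0.002, 1.473]
force: [-0.1, 0.1, -2.0]
width: 16.9
t 13.05 p [575.9 119.9 126. ] rpy [180.    0.1  84.4] F [-0.1  0.1 -2. ] w 16.9
[(array([ 435.2, -514.8,   28.7]), 0.87), (array([ 572.3, -469.7,   27.8]), 0.81), (array([ 284.9, -217.2,   31.8]), 0.74), (array([575.4, 120.5, 126.6]), 0.72)] [(array([573.5, 117. ,  51.3]), 0.74)]
[(array([ 433. , -510.9,   29.5]), 0.94), (array([ 283.3, -223.4,   28.2]), 0.82), (array([ 572.2, -472.9,   27.2]), 0.58), (array([573.3, 122. , 123.6]), 0.57), (array([586.5, 207.2,  86.1]), 0.46)] [(array([570.5, 123.6,  55.4]), 0.71), (array([572.6, 122.3, 123.8]), 0.32)]
```

View pics/over.png

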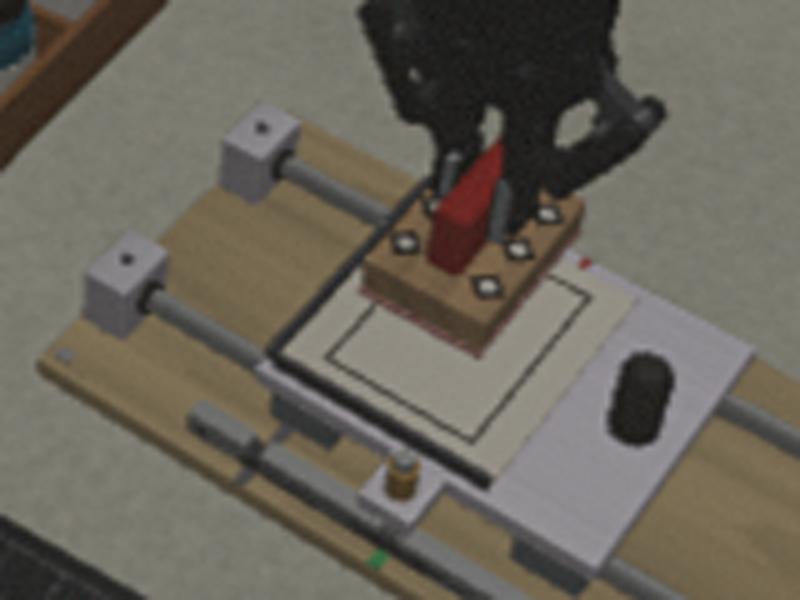

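The stamp is over the frame and still too far back (frame corners at px (328,357), (473,441), (591,297)). I'll fit the block corners and frame corners from the same picture.

```bash
cat > fit.py <<'E'
from h import *
from scipy.optimize import least_squares
np.set_printoptions(precision=2,suppress=True)
def fitbox(d,uv,loc,x0,fixz=None):
    def f(q):
        P=R.from_euler('z',q[3]).apply(loc)+q[:3]
        e=(np.array([proj(d,p) for p in P])-uv).ravel()
        return e if fixz is None else np.append(e,20*(q[2]-fixz))
    r=least_squares(f,x0); return r.x,r.fun
E
python3 - <<'E'
from fit import *
d=cam('scene')
px=lambda L:np.array([(255+(x+.5)/5-.5,205+(y+.5)/5-.5) for x,y in L])
# A: far-leading (+x,-y), B: far-loading (+x,+y), C: near-loading (-x,+y)
loc=np.array([(45,-30,22),(45,30,22),(-45,30,22),(45,-30,0),(45,30,0),(-45,30,0)],float)
uv=px([(363,262),(488,325),(584,203),(363,293),(480,356),(578,242)])
q,e=fitbox(d,uv,loc,[575,120,97,-.1]); print('stamp',q[:3],np.degrees(q[3]),e.round(1))
q,e=fitbox(d,uv,loc,[575,120,97,-.1],96.6); print('stamp z fixed',q[:3],np.degrees(q[3]),e.round(1))
lf=np.array([(51,-36,0),(51,36,0),(-51,36,0)],float)
q,e=fitbox(d,px([(330,357),(473,438),(589,298)]),lf,[575,120,54,-.1],54); print('frame',q[:3],np.degrees(q[3]),e.round(1))
st()
E
```

```text
stamp [549.15 111.98  64.26] -5.325860910226086 [ 0.8 -0.2 -0.5  0.1  0.2  0.3 -0.1  0.2 -0.2  0.5 -0.1 -0.9]
stamp z fixed [577.27 120.31  96.6 ] -4.887520452491806 [-0.1 -0.3 -0.3  0.5  1.  -0.5 -1.1  0.4 -0.   1.1  0.6 -1.5 -0. ]
frame [575.78 121.1   54.  ] -6.274352594014346 [ 0.3 -0.1 -0.2  0.2 -0.1 -0.1  0. ]
t 13.4 p [574.9 120.6 125.2] rpy [-179.9    0.1   84.5] F [ 0.3 -0.1 -1.7] w 17.3
```

```bash
python3 -m creep '[{"hand":0,"travel":[0,0,1],"angular":[0,0,0.4]},{"hand":0,"travel":[0,0,2],"angular":[0,0,0.4]},{"hand":0,"travel":[0,0,2.7],"angular":[0,0,0.4]},{"hand":0,"travel":[0,0,3],"angular":[0,0,0.4]},{"hand":0,"travel":[0,0,3],"angular":[0,0,0.4]},{"hand":0,"travel":[0,0,3],"angular":[0,0,0.4]},{"hand":0,"travel":[0,0,3],"angular":[0,0,0.4]}]';  python3 - <<'E'
from fit import *
st(); d=cam('scene'); t=cam('top')
a=cv2.resize(d['frame'][225:305,305:405,::-1],None,fx=7,fy=7,interpolation=cv2.INTER_CUBIC); 
cv2.imwrite('pics/near_s.png',a)
b=cv2.resize(t['frame'][160:225,175:235,::-1],None,fx=9,fy=9,interpolation=cv2.INTER_CUBIC); cv2.imwrite('pics/near_t.png',b)
E
```

```text
clock: 14.1
eef_pos: [575.2, 120.6, 95.5]
tool_rot: [-3.141, 0.002, 1.467]
force: [0.2, 0.4, -2.1]
width: 16.8
t 14.1 p [575.2 120.6  95.5] rpy [-180.     0.1   84.1] F [ 0.2  0.4 -2.1] w 16.8
```

View pics/near_s.png

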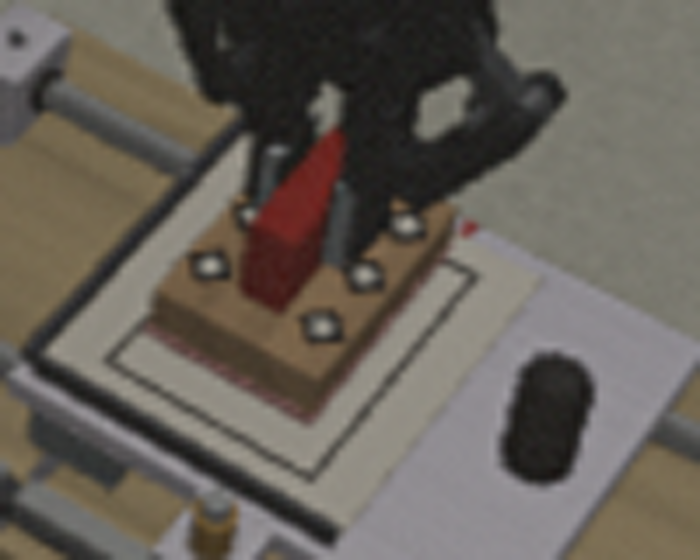

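View pics/near_t.png

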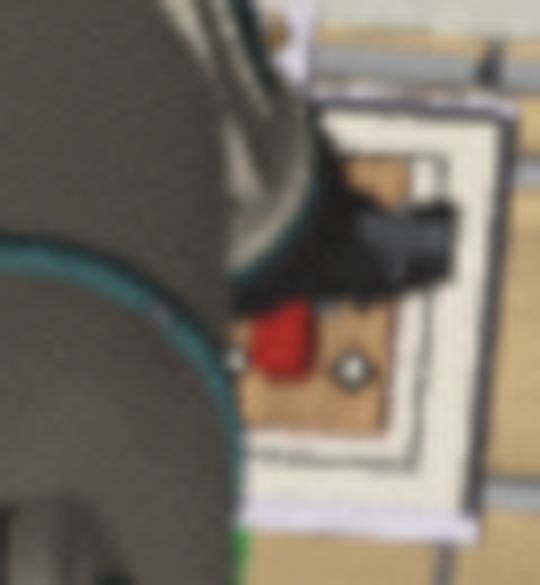

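The scene crop shows frame corners at (110,362), (312,478), (476,278) and block corners at (155,298), (318,380), (455,210), with the carved face at (150,328) and (308,420). In the top crop the frame's leading corners are (448,152) and (413,468), and the block's are (413,155) and (382,432). Now I'll fit both views.

Run:
```python
from fit import *
d=cam('scene'); t=cam('top')
px=lambda L,k,u,v:np.array([(u+(x+.5)/k-.5,v+(y+.5)/k-.5) for x,y in L])
s=st(); zf=s['eef_pos'][2]-29.4
loc=np.array([(45,-30,22),(45,30,22),(-45,30,22),(45,-30,0),(45,30,0)],float)
uv=px([(155,298),(318,382),(455,210),(150,328),(308,420)],7,305,225)
for z in(zf-3,zf,zf+3):
    q,e=fitbox(d,uv,loc,[575,120,zf,-.1],z); print('S stamp',q[:3],np.degrees(q[3]),abs(e).max().round(2))
lf=np.array([(51,-36,0),(51,36,0),(-51,36,0)],float)*[51.5/51,36.5/36,1]
q,e=fitbox(d,px([(110,362),(312,478),(476,278)],7,305,225),lf,[575,120,54,-.1],54); print('S frame',q[:3],np.degrees(q[3]),abs(e).max().round(2))
for z in(zf-3,zf,zf+3):
    q,e=fitbox(t,px([(413,155),(382,432)],9,175,160),np.array([(45,-30,22),(-45,-30,22)],float),[575,120,zf,-.1],z); print('T stamp',q[:3],np.degrees(q[3]),abs(e).max().round(2))
q,e=fitbox(t,px([(446,154),(411,466)],9,175,160),np.array([(51.5,-36.5,0),(-51.5,-36.5,0)]),[575,120,54,-.1],54); print('T frame',q[:3],np.degrees(q[3]),abs(e).max().round(2))
```

```text
t 14.3 p [575.1 120.6  95.4] rpy [-179.9    0.1   84.1] F [ 0.   0.6 -1.4] w 17.0
S stamp [573.4  119.58  63.05] -4.971135148069672 1.32
S stamp [575.87 120.34  66.05] -4.948625578386908 1.34
S stamp [578.34 121.11  69.05] -4.925919887709217 1.36
S frame [576.56 121.2   54.  ] -6.164610623177905 0.22
T stamp [575.27 118.97  63.05] -6.508111050658686 0.27
T stamp [574.72 118.55  66.05] -6.505106014182282 0.24
T stamp [574.18 118.13  69.05] -6.50208795129742 0.2
T frame [575.93 119.49  54.  ] -6.59670527468772 0.41
```

Both views agree. The stamp needs about +1 mm in x, +0.9 mm in y, -0.6° in yaw and about 2 mm down.

```bash
python3 -m creep '[{"hand":0,"travel":[0.05,0.05,0.1],"angular":[0,0,0.6]},{"hand":0,"travel":[0.1,0.1,0.17],"angular":[0,0,0.6]},{"hand":0,"travel":[0.1,0.1,0.17],"angular":[0,0,0.6]},{"hand":0,"travel":[0.1,0.1,0.17],"angular":[0,0,0.6]},{"hand":0,"travel":[0.1,0.1,0.17],"angular":[0,0,0.6]},{"hand":0,"travel":[0.1,0.1,0.17],"angular":[0,0,0.6]},{"hand":0,"travel":[0.1,0.1,0.17],"angular":[0,0,0.6]}]';  python3 - <<'E'
from fit import *
st(); d=cam('scene'); t=cam('top')
a=cv2.resize(d['frame'][225:305,305:405,::-1],None,fx=7,fy=7,interpolation=cv2.INTER_CUBIC)
b=cv2.resize(d['frame'][100:400,100:480,::-1],None,fx=1,fy=1)
cv2.imwrite('pics/final.png',a)
for n in('jar0','stamp_blue_centre','gouge_orange','gouge_red','push_knob'): print(n,[(p['at'].round() if hasattr(p['at'],'round') else np.round(p['at']),round(p['confidence'],2)) for p in ctrl.spot_point('scene',n)][:3])
E
```

```text
clock: 15.0
eef_pos: [576.2, 121.4, 93.8]
tool_rot: [-3.141, 0.002, 1.457]
force: [0.0, 0.3, -2.7]
width: 16.9
t 15.0 p [576.2 121.4  93.8] rpy [-179.9    0.1   83.5] F [ 0.   0.3 -2.7] w 16.9
jar0 [(array([ 442., -171.,    6.]), 0.83), (array([ 602., -175.,    6.]), 0.73), (array([ 524., -171.,    4.]), 0.72)]
stamp_blue_centre [(array([ 404., -345.,   40.]), 0.88), (array([ 525., -173.,    5.]), 0.65)]
gouge_orange [(array([ 756., -155.,    1.]), 0.61), (array([580., 169.,  -2.]), 0.57)]
gouge_red [(array([ 805., -124.,   -2.]), 0.9)]
push_knob [(array([585., 210.,  91.]), 0.89)]
```

View pics/final.png

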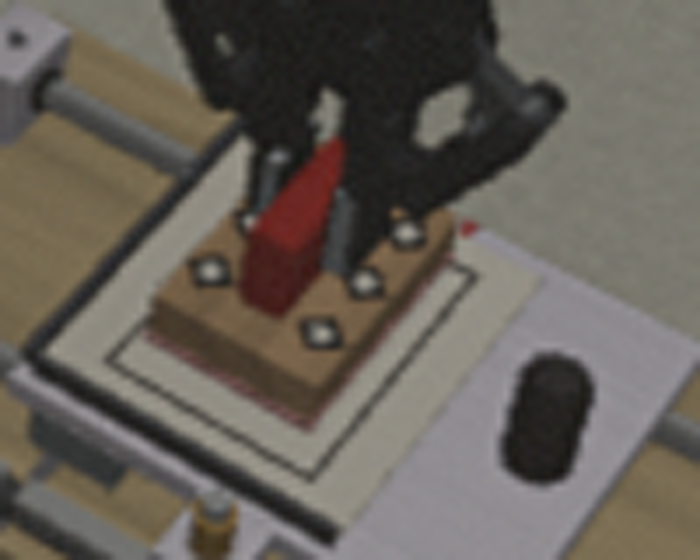

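The stamp hangs level inside the frame with even margins (block corner about (315,388), frame corner (312,478)). The force is the stamp's weight only, so nothing is touching. The frame hasn't moved. Handing in.

```bash
python3 -c "
from h import *
s=st(); print(abs(s['qd']).max()); print(ctrl.finish_job()); st()"
```

```text
t 15.35 p [576.2 121.5  93.8] rpy [-1.799e+02  1.000e-01  8.350e+01] F [ 0.3  0.2 -1. ] w 16.9
0.0011461329665634166
the job is handed in; nothing more can be done
None
the job is handed in; nothing more can be done
```

The carriage is at the printing stop and the red stamp is held still and level over the card. I handed the job in at 15.4 s, well inside the 64 s limit.

- **Carriage:** I caged the knob loosely in the jaws and pushed it about 73 mm. Released, the red pointer met the green mark within about 0.3 mm (measurement good to about 2 mm). I did not push against it to test the click.
- **Stamp:** I gripped the red bar, carried it with the face about 60 mm or more above the tote handle, and lowered it over the card frame.
- **Final pose:** The face is at z of about 64 mm, roughly 10 mm above the card. That height comes from the tool height when I gripped it on the pad, where the wrist read 6.6 N upward, so it could be a millimetre or two off. The arm was still, tilt was about 0.1°, and the wrist force showed only the stamp's weight.
- **Centring:** Both cameras put the stamp about 1 mm off centre, and I corrected that. They disagreed on the turn error (1.2° against 0.1°), so I corrected by the middle value. After that I checked only by eye in the scene view, where the margins looked even.
- **Bystanders:** At the end the jars and blue stamp were found where they started, within the detector's error. The gouges were found on the mat, but I had no starting detection to compare them with.

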